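# Shut and bar the castings box

### The arm

A 7-joint arm with a two-finger parallel gripper is mounted at the origin on a cart in front of the work surface, level with it; the furniture and walls round the work are solid. World frame = base frame: x ahead of the robot, y to its left, z up, the work surface at z = 0. Lengths are in m, angles in rad, forces in N, time in s.
With the tool pointing down it reaches from about 0.35 to 0.9 m from the base axis. Payload 19.9 kg.
Tool frame: the origin (TCP) lies at the very end of the fingers, on their centre line; the grasp point (between the pads) lies 19 mm behind it; x points along the fingers, z is the direction in which the jaws open and shut, and the axes are right-handed (so a half turn about x gives the same grasp; the last joint's range is limited). The gripper opens to 94 mm and grips with 3 to 60 N. Pads are 16 mm wide; open, the fingers measure 119 mm over their backs; the gripper's body (75 mm by 177 mm) begins 78 mm behind the grasp point.
Start: joints at [1.214, 0.417, -0.01, 1.614, 0.005, 1.111, -0.053], TCP at [0.194, -0.594, 0.205] pointing down, gripper open.
Joint ranges: [-2.81, 2.81], [-0.39, 2.02], [-1.27, 1.25], [0.06, 2.57], [-1.19, 4.33], [0.19, 2], [-2.82, 2.82]. Speed limits (rad/s): [1.89, 1.89, 2.39, 2.39, 3.01, 3.01, 3.01].

### API

Orientations are given as a unit quaternion [x, y, z, w].
In Python, from station import * gives the robot as it stands. The module is installed in compiled form; this text tells all that it offers.
- The arm moves only by the tool send_rows, never from a script. Its argument "series" is a list of rows, each a list of 3 entries, a list of its own where there are three numbers: the opening, from -1 (shut) to 1 (fully open), so that 0 is half open, then the shift along the tool's x, y, z in cm, then the turn about the tool's x in degrees. A call has 1 to 20 rows; each row shifts and turns the commanded pose from where the row before left it, along the tool's axes as they then stand; what a row does not reach is not made up. A row lasts 1/8 s, in which the tool goes at most 62.5 mm and 10.7 degrees, less where a joint would pass 70% of its speed; a pose out of reach is approached as far as the arm can. A call with a gripper value outside its range is refused whole. The fingers move at their own pace and stop on an object; "grip_force" is the grip in N (left out, the last holds). Time passes only in rows, so rows that do not move let the fingers close. It gives the time, the measured TCP pose, the force and the opening at its end, in the units of the state.
- sense(): the state, without advancing time (a new reading comes with each control period).
- snapshot(name): name is "scene" or "top"; returns a dict with "frame" (480x640x3 uint8, red, green, blue), "K" (3x3 intrinsics, pixels), "origin" and "rotation" of the camera in the world. Camera axes: x right, y down, z forward; pixel columns grow to the right and rows downward; lengths in m; the calibration is good to about 2 mm. A picture is of the moment at which its call begins. There is no depth.
- job_done(): hands the job in, once; it reports no verdict.
Trained networks look in the newest picture that a camera, given by its name, has taken for a name from the list of things; names that differ only in an ending like _2 or _b are one class to them, and where a whole thing is asked for, a point or a joint stands for the part that bears it (a point fixed in the world has none). Each returns a list of dicts, best first, with "confidence" (0 to 1); they miss things now and then, are a little off and sometimes report something else, mostly with a low value. They report only what shows in the picture. A call takes as long as a camera call.
- trace(name, camera): "region" (480x640 bool, what is visible of it) and "rect" ([centre column, centre row, width, height] in pixels, round what is visible of it).
The state is a dict: "time": time; "q": joint angles; "qvel": joint speeds; "tau": joint torques, N m; "position": TCP position; "orientation": TCP orientation; "contact_force": force on the tool from outside, world axes, zero at the start; "wrist_torque": the same for the moment, N m; "finger_gap": finger opening in m.
Only numpy, scipy, OpenCV 4.12 (cv2) and the standard library are available. Lean on these libraries where they do the work, as an engineer would, in place of code of your own. Each camera call takes 0.05 s, during which the arm holds its last target.

### The job

Shut the low steel castings box with the fingertips: push its sliding hood fully home over the two castings, and only then push the swing bar round behind the hood until it lies square across against its stop. Only push: do not pinch, grip or lift anything, do not shove the box along the bench, and leave the castings and the things lying about where they are.

Things in the scene. Friction and masses are not known exactly. Their poses are not given: they have to be found in the camera images.
- castings_box: Low steel box, loose on the bench, 3.4 to 5.2 kg; a sideways push over 15 N may shift it. Origin on the bench at mid-length, midway between its hood rails; x across it (away from the robot at yaw 0), y along it (to the left), z up. Dark base plate x -108 to 78, y -190 to 190 mm, top 10 mm up. Two rails at x = +-68 mm, 20 mm high, joined at y = 186 mm by a 142 mm wide strip, 22 mm high.
- tray_floor (a point): Middle of the floor of the box's open grey tray, 12 mm above the bench, at x = 0, y = -95 mm in the box frame. The tray is 112 (x) by 170 (y) mm with walls 44 mm high above the bench, and holds the two castings.
- hood (a joint): Slide of the hood along the box's y, m: 0 is fully home over the tray, against its stop; grows as it opens to +y (at most 0.15). Grey sheet-steel cover 124 mm wide (x), 180 mm long (y), top 61 mm above the bench. Its flat end wall, 18 to 60 mm high, faces +y and lies at y = -5 mm + this value in the box frame. About 2.5 N of friction plus damping; stays where it is left.
- hood_push (a point): Centre of the outer face of the hood's flat end wall (the face towards the box's +y), 39 mm high. Pushing it towards the box's -y shuts the hood.
- swing_bar (a joint): Hinge of the swing bar, rad, about a vertical pivot at x = -90, y = 12 mm in the box frame. 0: against its stop, pointing along the box's +x, square across behind the shut hood, 9 mm clear of it. Grows counter-clockwise from above; starts open at 1.57 to 1.85, along the front edge of the base. Close it clockwise. 0.1 N m of friction; stays where left. An open hood is in its way.
- bar_push (a point): A point on the outer long face of the swing bar (the face to push), 85 mm from the pivot axis, 40 mm high. The bar is a straight flat bar 16 mm thick and 128 mm long from the pivot axis, with a hub of radius 13 mm and its bolt head (63 mm high) at the pivot; the bar is 26 to 57 mm above the bench.
- bar_outer: The outer side plate of the swing bar, 5 mm thick, the one to push against. Origin on the pivot axis, 4 mm above the bench, x along the bar to its free end, y out of the pushed face (8 mm from the bar's centre line).
- bar_inner: The opposite side plate of the swing bar, with the same origin and axes; its face is at y = -8 mm. Pressing both plates at once counts as pinching.
- casting_long: Light-metal cover casting, flange 65 x 91 mm, 28 mm high, lying in the tray, long side across the box. Origin at the centre of its underside. To be left alone.
- casting_short: Light-metal cover casting, flange 64 x 73 mm, 33 mm high, lying in the tray nearer the middle of the box. Origin at the centre of its underside. To be left alone.
- paste_tin: Round tin, 67 mm across, 37 mm high, standing left of the box. Origin at the centre of its underside. A bystander.
- swarf_brush: Flat bench brush, 64 x 229 x 12 mm, lying right of the box. Origin at the middle of its underside. A bystander.
- abrasive_stone: Sharpening stone, 24 x 100 x 22 mm, lying in front of the box's right half. Origin at the middle of its underside. A bystander.
- marker: Marker pen, 17 x 128 x 16 mm, lying left of the box beyond its left end. Origin at the middle of its underside. A bystander.
- guard_gap (a point): A fixed point 90 mm beyond the middle of the open frame of the machine guard that stands between robot and bench in the plane x = 0.33 m. The guard: a bar, top 47 mm above the bench, y -0.50 to 0.51 m; a post at y = 0.46 m and a clear upright strip, 6 mm thick, y -0.47 to -0.30 m, both 1.3 m high. Reach through the open frame between strip and post; go round the strip, do not hit it.

How it is judged:
By the outcome, as a careful person would: the job done as asked, in the order asked, and still so for the second after the job is handed in, with the robot touching nothing.
It also fails if it takes over 50 s, if anything falls off the work surface, if the arm or the gripper's body presses on something with over 40 N, if the wrist force passes 120 N, or if a joint passes its speed limit or range.

## Working session

There is one attempt and no reset: what is moved stays moved. The work goes in short steps, Python scripts to look and compute and a tool call to move; the robot and the scene stay as the last step left them, time stands still between calls to the robot, and variables do not carry over. Pictures are saved under pics/ and viewed, and the job is handed in when it is done.

Besides the shell and the picture viewer there is one more tool, called after "Request:" in YAML: its name, and indented under it one key for each argument. send_rows: Moves the arm, as the interface text tells. Its arguments: {"type":"object","properties":{"series":{"type":"array"},"grip_force":{"type":"number"}},"required":["series"]}

```bash
mkdir -p pics
python3 - <<'E'
from station import *
import cv2,pickle
s=sense()
for k,v in s.items(): print(k,v)
for n in("scene","top"):
    d=snapshot(n); cv2.imwrite(f"pics/{n}0.png",d["frame"][:,:,::-1]); pickle.dump(d,open(f"{n}0.pkl","wb"))
    print(n,d["K"],d["origin"],d["rotation"])
    for t in["castings_box","hood","swing_bar","paste_tin","swarf_brush","abrasive_stone","marker","casting_long","casting_short"]:
        r=trace(t,n); print(t,[(round(x["confidence"],2),[int(a) for a in x["rect"]]) for x in r][:3])
E
```

```text
time 0.0
q [ 1.2134906   0.41793723 -0.01032637  1.61417601  0.00469166  1.11066237
 -0.05301939]
qvel [ 1.15831770e-03  7.53602033e-04  7.03813507e-04  4.51453262e-04
  3.93705828e-05 -5.60173877e-04  2.10305067e-05]
tau [-9.26543435e-04 -8.51235867e+01  6.37606345e-01 -4.25992656e+01
 -4.91078245e-02  1.85157568e-02  9.63310481e-05]
position [ 0.1940043  -0.59374205  0.20484732]
orientation [ 0.41537355  0.5727505  -0.41493429  0.57205874]
contact_force [-0.02498292 -0.3793431   0.01657052]
wrist_torque [ 0.01436269 -0.00235966  0.02466702]
finger_gap 0.09409511991500825
scene [[525.06920916   0.         323.34498108]
 [  0.         525.06920916 238.23750756]
 [  0.           0.           1.        ]] [1.32661238 0.76642248 0.59976617] [ 0.32080931  0.77266083 -0.50889048 -0.20274889]
castings_box [(0.75, [310, 273, 127, 78]), (0.61, [293, 265, 83, 52])]
hood [(0.96, [293, 265, 83, 56]), (0.23, [406, 338, 35, 23])]
swing_bar [(0.56, [334, 254, 54, 25])]
paste_tin [(0.75, [469, 312, 22, 26]), (0.63, [253, 250, 5, 6])]
swarf_brush [(0.5, [246, 233, 24, 8])]
abrasive_stone [(0.58, [302, 245, 14, 5])]
marker [(0.7, [407, 337, 35, 22])]
casting_long [(0.46, [252, 248, 7, 2])]
casting_short [(0.21, [310, 275, 132, 76])]
top [[584.51336098   0.         312.72778832]
 [  0.         584.51336098 242.3181446 ]
 [  0.           0.           1.        ]] [ 0.36095024 -0.04459087  1.26992942] [ 0.70927484 -0.701899    0.05053306 -0.04139334]
castings_box [(0.83, [341, 224, 178, 99])]
hood [(0.65, [337, 210, 90, 62]), (0.54, [309, 265, 45, 19])]
swing_bar [(0.96, [315, 260, 62, 32])]
paste_tin [(0.64, [145, 281, 30, 30])]
swarf_brush [(0.59, [464, 227, 29, 103])]
abrasive_stone [(0.58, [375, 272, 44, 17])]
marker [(0.88, [166, 197, 10, 54])]
casting_long [(0.85, [404, 207, 26, 45])]
casting_short [(0.59, [336, 212, 90, 64])]
```

View pics/top0.png

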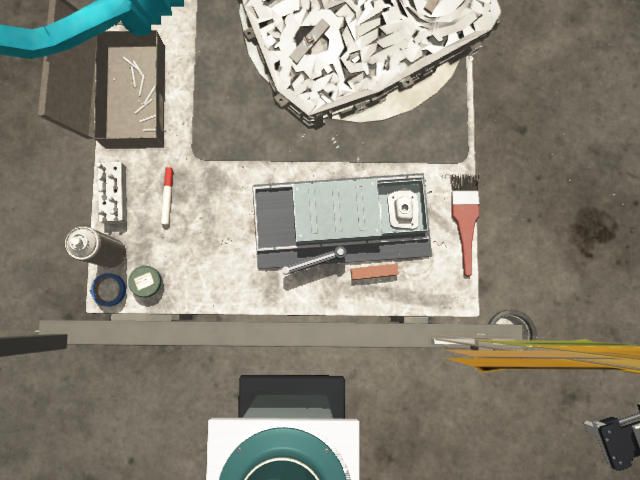

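View pics/scene0.png

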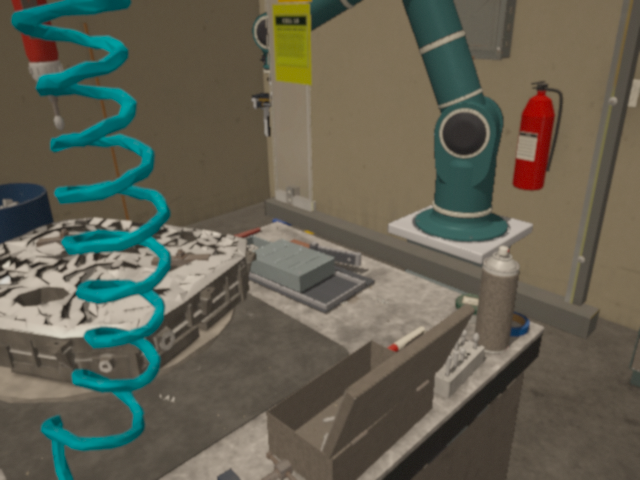

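```bash
cat > h.py <<'E'
import numpy as np,cv2,pickle
from scipy.spatial.transform import Rotation as R
def rot(d):
    r=np.array(d["rotation"]); return r if r.shape==(3,3) else R.from_quat(r).as_matrix()
def back(d,u,v,z):
    ray=rot(d)@np.linalg.inv(d["K"])@np.array([u,v,1.]); o=np.array(d["origin"]); return o+ray*(z-o[2])/ray[2]
def proj(d,p):
    c=rot(d).T@(np.array(p)-np.array(d["origin"])); q=d["K"]@c; return q[:2]/q[2]
E
python3 - <<'E'
from h import *
d=pickle.load(open("top0.pkl","rb"))
im=d["frame"][160:300,235:445,::-1]
cv2.imwrite("pics/topcrop0.png",cv2.resize(im,None,fx=3.8,fy=3.8,interpolation=cv2.INTER_CUBIC))
for n,u,v,z in[("pivot",340,251,.063),("tip",286,271,.057),("FL",257,270,.01),("FR",430,257,.01),("guard",300,322,.047)]: print(n,back(d,u,v,z).round(4))
E
```

```text
pivot [ 0.5014 -0.1164  0.063 ]
tip [ 0.459  -0.0046  0.057 ]
FL [0.4643 0.0596 0.01  ]
FR [ 0.4966 -0.3153  0.01  ]
guard [ 0.3542 -0.0349  0.047 ]
```

View pics/topcrop0.png

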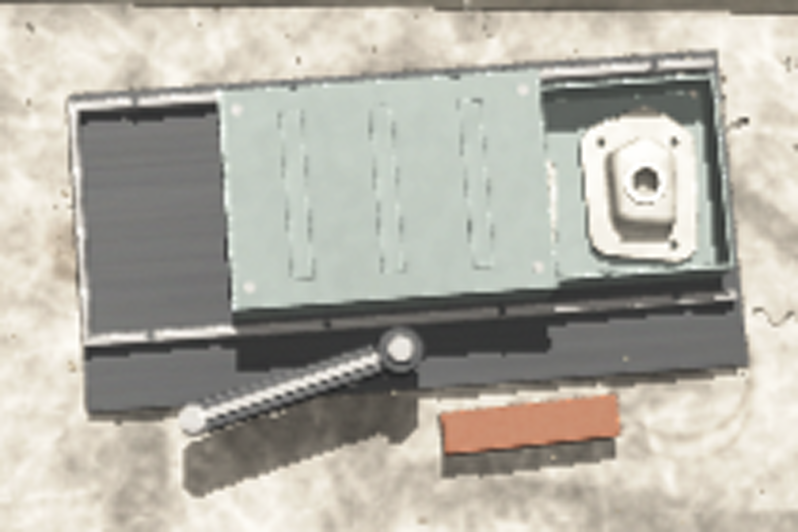

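Run:
```python
from h import *
from scipy.optimize import least_squares
d=pickle.load(open("top0.pkl","rb"))
c=lambda a,b:(235+(a+.5)/3.8-.5,160+(b+.5)/3.8-.5)
obs=[((90,413),lambda h:(-.108,.19,.01)),((747,367),lambda h:(-.108,-.19,.01)),
((218,92),lambda h:(.062,-.005+h,.061)),((233,312),lambda h:(-.062,-.005+h,.061)),
((541,70),lambda h:(.062,-.185+h,.061)),((556,287),lambda h:(-.062,-.185+h,.061)),((400,347),lambda h:(-.09,.012,.063))]
def w(p,l): 
    cc,s=np.cos(p[2]),np.sin(p[2]); return np.array([p[0]+cc*l[0]-s*l[1],p[1]+s*l[0]+cc*l[1],l[2]])
f=lambda p:np.concatenate([proj(d,w(p,l(p[3])))-c(*o) for o,l in obs])
r=least_squares(f,[.56,-.13,.1,.1]); p=r.x; print(p.round(4),r.fun.reshape(-1,2).round(1).tolist())
np.save("box.npy",p)
tip=back(d,*c(193,419),.057); piv=back(d,*c(400,347),.057)
print("bar ang rel box",np.arctan2(*(tip-piv)[[1,0]])-p[2], np.linalg.norm(tip-piv))
for n,l in [("hoodpush",(0,-.005+p[3],.039)),("hoodhome",(0,-.005,.039)),("pivot",(-.09,.012,.04)),("barstop tip",(.038,.012,.04))]: print(n,w(p,l).round(4))
print(back(d,*c(441,430),.022),back(d,*c(620,415),.022), 'tin',back(d,145,281,.037))
ss=pickle.load(open("top0.pkl","rb"))
print(R.from_quat([ 0.41537355,0.5727505,-0.41493429,0.57205874]).as_matrix().round(3))
```

```text
[ 0.5908 -0.1215  0.0812  0.1077] [[-1.1, 0.1], [0.8, -0.1], [-0.2, -0.4], [-0.1, -0.3], [-0.4, -0.3], [0.7, 0.3], [0.3, 0.7]]
bar ang rel box 1.8364145074856986 0.12034308312440437
hoodpush [ 0.5824 -0.0191  0.039 ]
hoodhome [ 0.5912 -0.1265  0.039 ]
pivot [ 0.5001 -0.1168  0.04  ]
barstop tip [ 0.6277 -0.1065  0.04  ]
[ 0.45945533 -0.14185573  0.022     ] [ 0.46901176 -0.24297563  0.022     ] tin [0.4363927  0.29184289 0.037     ]
[[-0.     0.951  0.311]
 [ 0.001  0.311 -0.951]
 [-1.    -0.    -0.001]]
```

Request:
send_rows:
  series:
    - [-1,[0,0,0],-9.5]
    - [-1,[0,0,0],-9.5]
    - [-1,[0,0,0],-9.5]
    - [-1,[0,0,0],-9.5]
    - [-1,[0,0,0],-9.5]
    - [-1,[0,0,0],-9.5]
    - [-1,[0,0,0],-9.5]
    - [-1,[0,0,0],-9.5]
    - [-1,[0,0,0],0]

```text
time: 2.12
position: [0.1939, -0.5941, 0.2054]
orientation: [-0.025, 0.707, 0.025, 0.707]
contact_force: [-0.4, -0.3, 0.4]
finger_gap: 0.0074
```

```bash
cat > st.py <<'E'
from station import *
from h import *
s=sense(); p=np.load("box.npy"); M=R.from_quat(s["orientation"]).as_matrix()
ya=np.arctan2(M[1,1],M[0,1]); P=np.array(s["position"])
cc,sn=np.cos(p[2]),np.sin(p[2]); l=np.array([[cc,sn],[-sn,cc]])@(P[:2]-p[:2])
print("t",round(s["time"],2),"P",P.round(4),"box",l.round(4),"ytool deg",np.degrees(ya).round(2),"box",np.degrees(ya-p[2]).round(2),"tilt",M[2].round(3),"F",np.round(s["contact_force"],1),"gap",round(s["finger_gap"],4),"q",np.round(s["q"],2))
def rows(tgt,n):  # world target -> tool shift per row cm
    print((M.T@(np.array(tgt)-P)*100/n).round(2),"x",n)
def tobox(x,y,z): return [p[0]+cc*x-sn*y,p[1]+sn*x+cc*y,z]
E
python3 st.py
```

```text
t 2.12 P [ 0.1939 -0.5941  0.2054] box [-0.4339 -0.4388] ytool deg 94.03 box 89.38 tilt [-1.  0.  0.] F [-0.4 -0.3  0.4] gap 0.0074 q [ 1.4   0.43 -0.26  1.61  0.12  1.12  1.18]
```

Request:
send_rows:
  series:
    - [-1,[0,4,0.3],-0.6]
    - [-1,[0,4,0.3],0]
    - [-1,[0,4,0.3],0]
    - [-1,[0,4,0.3],0]
    - [-1,[0,4,0.3],0]
    - [-1,[0,4,0.3],0]
    - [-1,[0,2,0.15],0]
    - [-1,[0,0,0],0]

```text
time: 3.12
position: [0.1928, -0.3332, 0.2059]
orientation: [-0.029, 0.706, 0.028, 0.707]
contact_force: [-0.8, -1.3, -0.3]
finger_gap: 0.0006
```

```bash
python3 st.py
```

```text
t 3.12 P [ 0.1928 -0.3332  0.2059] box [-0.4138 -0.1787] ytool deg 94.61 box 89.95 tilt [-1.    -0.001  0.   ] F [-0.8 -1.3 -0.3] gap 0.0006 q [ 1.34 -0.02 -0.37  2.15 -0.01  1.01  1.06]
```

Request:
send_rows:
  series:
    - [-1,[0,3,0.25],0]
    - [-1,[0,3,0.25],0]
    - [-1,[0,3,0.25],0]
    - [-1,[0,0,0],0]

```text
time: 3.62
position: [0.1931, -0.2431, 0.2058]
orientation: [-0.029, 0.706, 0.028, 0.707]
contact_force: [-0.7, -0.7, -0.5]
finger_gap: 0.0009
```

```bash
python3 st.py
```

```text
t 3.62 P [ 0.1931 -0.2431  0.2058] box [-0.4063 -0.0889] ytool deg 94.66 box 90.01 tilt [-1.    -0.001  0.   ] F [-0.7 -0.7 -0.5] gap 0.0009 q [ 1.29 -0.19 -0.43  2.29 -0.09  1.02  1.  ]
```

Request:
send_rows:
  series:
    - [-1,[0,3,0.5],0]
    - [-1,[0,3,0.5],0]
    - [-1,[0,3,1],0]
    - [-1,[0,2.4,3.6],0]
    - [-1,[0,2,5],0]
    - [-1,[0,2,5],0]
    - [-1,[0,2,5],0]
    - [-1,[0,2,5],0]
    - [-1,[0,2,5],0]
    - [-1,[0,2,5],0]
    - [-1,[0,0,5],0]
    - [-1,[0,0,0],0]
    - [-1,[0,0,0],0]

```text
time: 5.25
position: [0.575, 0.0212, 0.2046]
orientation: [-0.028, 0.707, 0.029, 0.706]
contact_force: [-0.3, 0.2, -0.5]
finger_gap: 0.0008
```

```bash
cat >> st.py <<'E'
import sys
if len(sys.argv)>1:
    d=snapshot("top"); cv2.imwrite(f"pics/{sys.argv[1]}.png",cv2.resize(d["frame"][140:300,215:455,::-1],None,fx=3.3,fy=3.3,interpolation=cv2.INTER_CUBIC)); pickle.dump(d,open(sys.argv[1]+".pkl","wb"))
E
python3 st.py top1
```

```text
t 5.25 P [0.575  0.0212 0.2046] box [-0.0041  0.1435] ytool deg 94.65 box 90.0 tilt [-1.     0.001 -0.002] F [-0.3  0.2 -0.5] gap 0.0008 q [ 0.66  0.52 -1.01  1.72  0.47  1.18 -0.39]
```

View pics/top1.png

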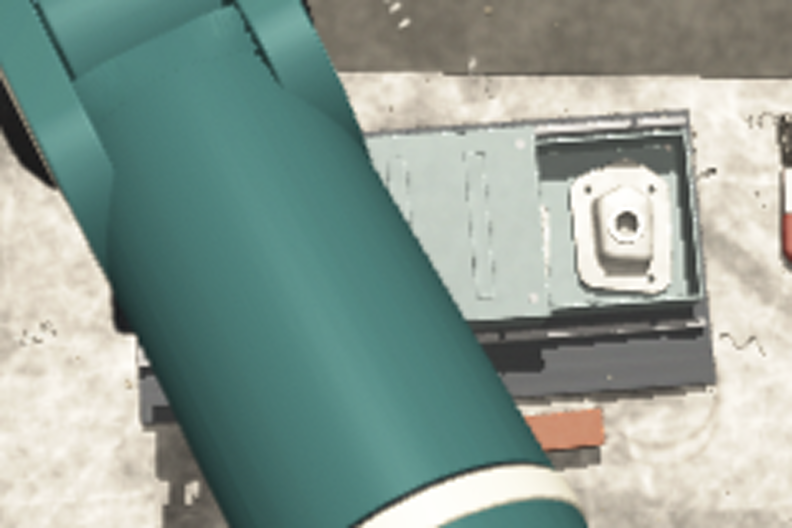

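Request:
send_rows:
  series:
    - [-1,[4,0,0.4],0]
    - [-1,[4,0,0],0]
    - [-1,[4,0,0],0]
    - [-1,[3,0,0],0]
    - [-1,[1,0,0],0]
    - [-1,[0.8,0,0],0]
    - [-1,[0,0,0],0]
    - [-1,[0,0,0],0]

```text
time: 6.3
position: [0.5791, 0.0219, 0.0382]
orientation: [-0.029, 0.706, 0.029, 0.707]
contact_force: [0.0, 0.4, -1.0]
finger_gap: 0.0005
```

```bash
python3 st.py; python3 -c "
from station import *
import cv2
d=snapshot('scene');cv2.imwrite('pics/scene1.png',d['frame'][:,:,::-1]);cv2.imwrite('pics/scene1c.png',cv2.resize(d['frame'][180:340,200:440,::-1],None,fx=3.3,fy=3.3,interpolation=cv2.INTER_CUBIC))"
```

```text
t 6.3 P [0.5791 0.0219 0.0382] box [-0.      0.1439] ytool deg 94.72 box 90.07 tilt [-1. -0.  0.] F [ 0.   0.4 -1. ] gap 0.0005 q [ 0.54  0.72 -0.85  1.83  0.67  0.91 -0.54]
```

View pics/scene1c.png

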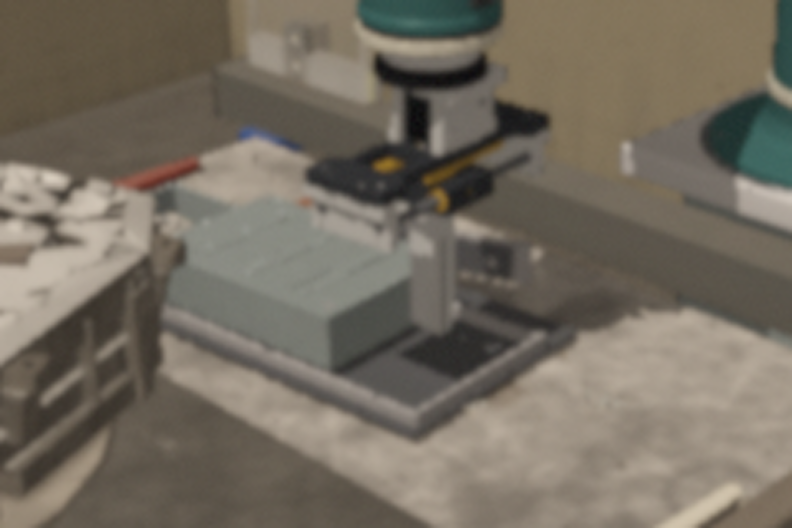

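View pics/scene1.png

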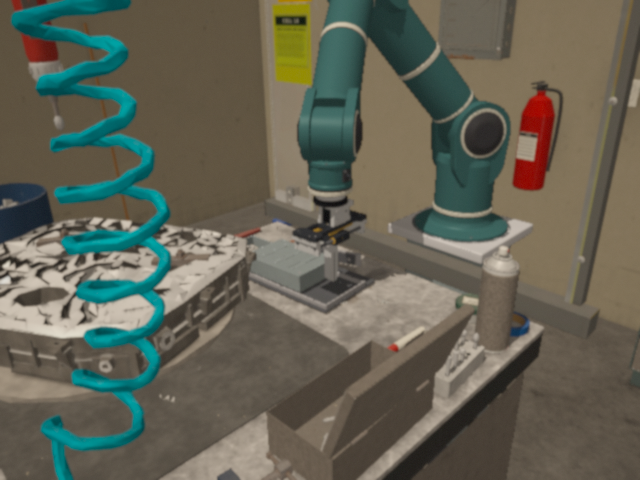

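Request:
send_rows:
  series:
    - [-1,[0.6,0,0],0]
    - [-1,[0,-1,0],0]
    - [-1,[0,-1,0],0]
    - [-1,[0,-1,0],0]
    - [-1,[0,-1,0],0]
    - [-1,[0,-1,0],0]
    - [-1,[0,-1,0],0]

```text
time: 7.22
position: [0.5837, -0.0383, 0.0314]
orientation: [-0.029, 0.707, 0.029, 0.706]
contact_force: [1.5, 3.6, -1.4]
finger_gap: 0.0005
```

```bash
python3 st.py
```

```text
t 7.22 P [ 0.5837 -0.0383  0.0314] box [-0.0003  0.0835] ytool deg 94.74 box 90.08 tilt [-1.     0.    -0.001] F [ 1.5  3.6 -1.4] gap 0.0005 q [ 0.63  0.73 -0.84  1.82  0.68  0.91 -0.44]
```

Pushing with 3.6 N, so the hood is sliding.

Request:
send_rows:
  series:
    - [-1,[0,-1,0],0]
    - [-1,[0,-1,0],0]
    - [-1,[0,-1,0],0]
    - [-1,[0,-1,0],0]
    - [-1,[0,-1,0],0]
    - [-1,[0,-1,0],0]
    - [-1,[0,-0.7,0],0]
    - [-1,[0,0,0],0]

```text
time: 8.22
position: [0.5889, -0.1056, 0.0312]
orientation: [-0.029, 0.707, 0.029, 0.706]
contact_force: [-0.5, -0.2, 0.1]
finger_gap: 0.0006
```

```bash
python3 st.py top2
```

```text
t 8.22 P [ 0.5889 -0.1056  0.0312] box [-0.0006  0.016 ] ytool deg 94.67 box 90.02 tilt [-1.    -0.001 -0.002] F [-0.5 -0.2  0.1] gap 0.0006 q [ 0.73  0.75 -0.83  1.78  0.68  0.93 -0.32]
```

View pics/top2.png

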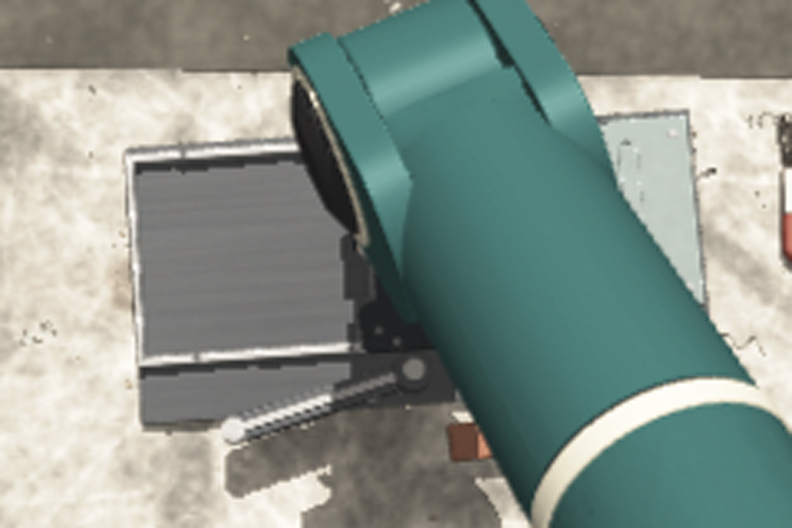

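Request:
send_rows:
  series:
    - [-1,[0,-0.4,0],0]
    - [-1,[0,-0.3,0],0]
    - [-1,[0,0,0],0]

```text
time: 8.65
position: [0.5897, -0.1119, 0.0313]
orientation: [-0.029, 0.707, 0.029, 0.706]
contact_force: [-0.0, -0.3, -0.5]
finger_gap: 0.0006
```

```bash
python3 st.py
```

```text
t 8.65 P [ 0.5897 -0.1119  0.0313] box [-0.0004  0.0097] ytool deg 94.72 box 90.06 tilt [-1.    -0.    -0.001] F [-0.  -0.3 -0.5] gap 0.0006 q [ 0.74  0.75 -0.83  1.78  0.68  0.93 -0.31]
```

Request:
send_rows:
  series:
    - [-1,[0,-0.3,0],0]
    - [-1,[0,-0.2,0],0]

```text
time: 8.9
position: [0.5899, -0.1149, 0.0313]
orientation: [-0.029, 0.707, 0.03, 0.706]
contact_force: [-3.1, 15.1, 1.8]
finger_gap: 0.0006
```

Request:
send_rows:
  series:
    - [-1,[0,-0.2,0],0]

```text
time: 9.02
position: [0.5899, -0.1149, 0.0314]
orientation: [-0.029, 0.707, 0.032, 0.706]
contact_force: [-4.9, 24.5, 2.9]
finger_gap: 0.0005
```

Request:
send_rows:
  series:
    - [-1,[0,0.6,0],0]
    - [-1,[0,1.5,0],0]
    - [-1,[0,1.5,0],0]
    - [-1,[-2,1,0],0]
    - [-1,[-5,0,0],0]
    - [-1,[-5,0,0],0]
    - [-1,[0,0,0],0]

```text
time: 9.9
position: [0.5884, -0.072, 0.1561]
orientation: [-0.03, 0.705, 0.029, 0.708]
contact_force: [0.0, -0.3, -0.5]
finger_gap: 0.0004
```

```bash
python3 st.py
```

```text
t 9.9 P [ 0.5884 -0.072   0.1561] box [0.0017 0.0495] ytool deg 94.75 box 90.1 tilt [-1.    -0.002  0.005] F [ 0.  -0.3 -0.5] gap 0.0004 q [ 0.77  0.59 -0.96  1.73  0.54  1.11 -0.28]
```

Request:
send_rows:
  series:
    - [-1,[0,1.1,-5],0]
    - [-1,[0,1.1,-5],0]
    - [-1,[0,1.2,-5.3],0]
    - [-1,[0,0,0],-10]
    - [-1,[0,0,0],-10]
    - [-1,[0,0,0],-10]
    - [-1,[0,0,0],-10]
    - [-1,[0,0,0],-10]
    - [-1,[0,0,0],-10]
    - [-1,[0,0,0],-10]
    - [-1,[0,0,0],-10]
    - [-1,[0,0,0],-10]
    - [-1,[0,0,0],-10]
    - [-1,[0,0,0],-5]
    - [-1,[0,0,0],0]

```text
time: 11.78
position: [0.4311, -0.0512, 0.1516]
orientation: [-0.578, 0.407, 0.579, 0.407]
contact_force: [-0.4, 0.0, -1.5]
finger_gap: 0.0006
```

```bash
python3 st.py top3; python3 -c "
from station import *
import cv2
d=snapshot('scene');cv2.imwrite('pics/scene3.png',cv2.resize(d['frame'][100:340,200:520,::-1],None,fx=2.5,fy=2.5,interpolation=cv2.INTER_CUBIC))"
```

```text
t 11.78 P [ 0.4311 -0.0512  0.1516] box [-0.1535  0.083 ] ytool deg -160.28 box -164.93 tilt [-1.     0.002 -0.   ] F [-0.4  0.  -1.5] gap 0.0006 q [ 1.13  0.38 -1.26  2.09  0.44  0.98  1.55]
```

View pics/top3.png

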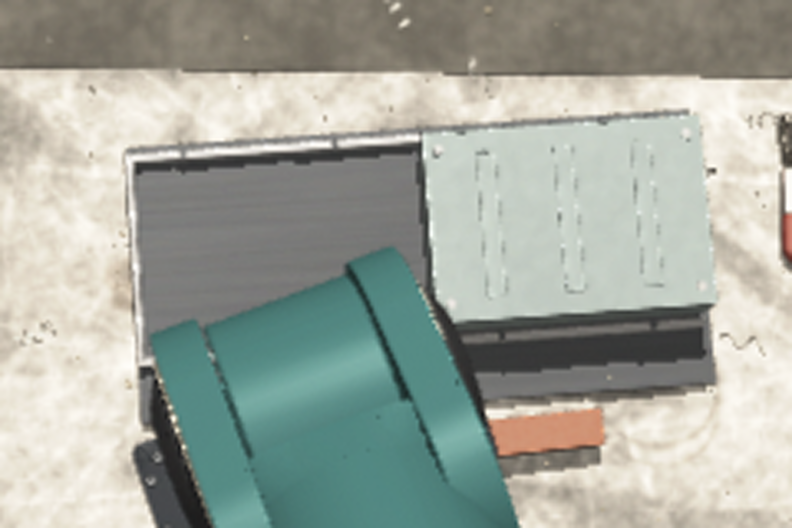

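View pics/scene3.png

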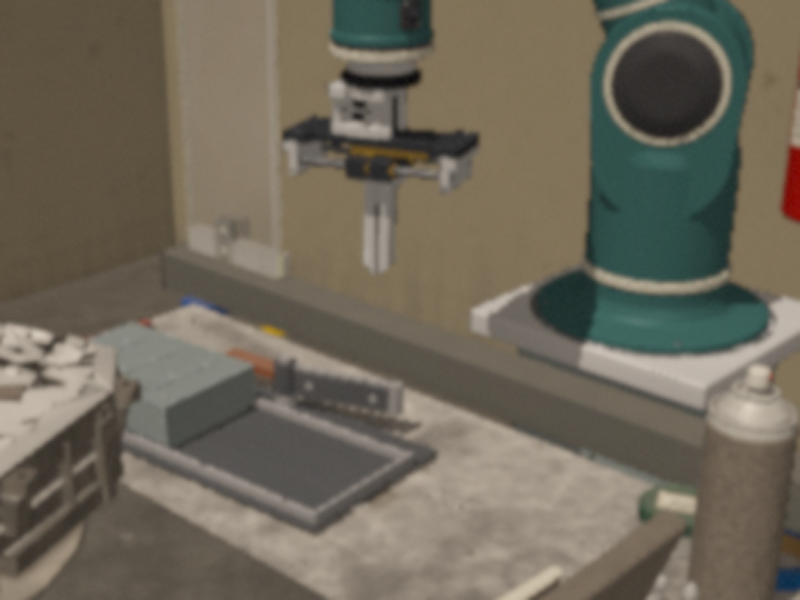

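Request:
send_rows:
  series:
    - [-1,[4,0,0],0]
    - [-1,[4,0,0],0]
    - [-1,[2.5,0,0],0]
    - [-1,[1.6,0,0],0]
    - [-1,[0,0,0],0]
    - [-1,[0,0,0],0]

```text
time: 12.62
position: [0.4315, -0.0513, 0.0311]
orientation: [-0.578, 0.407, 0.578, 0.407]
contact_force: [-0.8, -0.2, 0.4]
finger_gap: 0.0002
```

```bash
python3 st.py
python3 - <<'E'
from h import *
d=pickle.load(open("top3.pkl","rb")); p=np.load("box.npy");cc,s=np.cos(p[2]),np.sin(p[2])
for h in(0,.005):
  for x,y in((.062,-.005),(-.062,-.185),(.062,-.185)):
    y+=h; u=proj(d,[p[0]+cc*x-s*y,p[1]+s*x+cc*y,.061]); print(h,x,y,((u-[215,140]+.5)*3.3).round(0))
E
```

```text
t 12.62 P [ 0.4315 -0.0513  0.0311] box [-0.1531  0.0828] ytool deg -160.3 box -164.96 tilt [-1.     0.001 -0.   ] F [-0.8 -0.2  0.4] gap 0.0002 q [ 0.88  0.57 -1.    2.18  0.72  0.77  1.32]
0 0.062 -0.005 [423. 134.]
0 -0.062 -0.185 [720. 305.]
0 0.062 -0.185 [701. 115.]
0.005 0.062 0.0 [415. 134.]
0.005 -0.062 -0.18 [712. 306.]
0.005 0.062 -0.18 [694. 115.]
```

Run:
```python
from h import *
d=pickle.load(open("top3.pkl","rb")); im=d["frame"][165:245,335:440,::-1].copy()
im=cv2.resize(im,None,fx=7,fy=7,interpolation=cv2.INTER_NEAREST)
p=np.load("box.npy");cc,s=np.cos(p[2]),np.sin(p[2])
for h,c in((0,(0,0,255)),(.004,(255,0,0))):
  q=[]
  for x,y in((.062,-.005),(.062,-.185),(-.062,-.185),(-.062,-.005)):
    y+=h; q.append((proj(d,[p[0]+cc*x-s*y,p[1]+s*x+cc*y,.061])-[335,165]+.5)*7)
  cv2.polylines(im,[np.int32(q)],True,c,1)
cv2.imwrite("pics/hood3.png",im)
```

```text
(no output)
```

View pics/hood3.png

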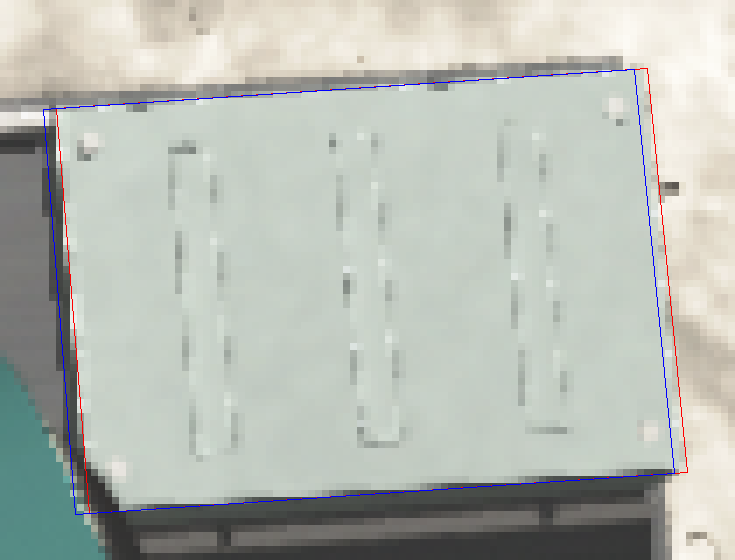

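Request:
send_rows:
  series:
    - [-1,[0,-1,-0.1],0]
    - [-1,[0,-1,-0.1],0]
    - [-1,[0,-0.77,0.15],5.25]
    - [-1,[0,-0.77,0.15],5.25]
    - [-1,[0,-0.77,0.15],5.25]
    - [-1,[0,-0.77,0.15],5.25]

```text
time: 13.38
position: [0.4802, -0.0339, 0.0306]
orientation: [-0.493, 0.506, 0.494, 0.506]
contact_force: [-1.7, 1.5, -0.4]
finger_gap: 0.0001
```

```bash
cat >> st.py <<'E'
th=ya-p[2]-np.pi/2; r=l-np.array([-.09,.012]); u=np.array([np.cos(th),np.sin(th)])
print("bar frame th",np.degrees(th).round(2)%360,"along",(r@u).round(4),"normal",(r@[-u[1],u[0]]).round(4),"F boxframe",(np.array([[cc,sn],[-sn,cc]])@np.array(s["contact_force"])[:2]).round(1), "dist",np.linalg.norm(r).round(4))
E
python3 st.py
```

```text
t 13.38 P [ 0.4802 -0.0339  0.0306] box [-0.1032  0.0963] ytool deg 178.57 box 173.92 tilt [-1.     0.001  0.   ] F [-1.7  1.5 -0.4] gap 0.0001 q [ 0.73  0.6  -0.89  2.07  0.66  0.78  0.98]
bar frame th 83.92 along 0.0824 normal 0.022 F boxframe [-1.6  1.7] dist 0.0853
```

Request:
send_rows:
  series:
    - [-1,[0,-0.77,0.15],5.25]
    - [-1,[0,-0.77,0.15],5.25]
    - [-1,[0,-0.77,0.15],5.25]
    - [-1,[0,-0.77,0.15],5.25]
    - [-1,[0,-0.77,0.15],5.25]
    - [-1,[0,-0.77,0.15],5.25]
    - [-1,[0,-0.77,0.15],5.25]
    - [-1,[0,-0.77,0.15],5.25]

```text
time: 14.38
position: [0.541, -0.043, 0.0306]
orientation: [-0.279, 0.65, 0.28, 0.649]
contact_force: [-0.8, 1.5, -0.3]
finger_gap: 0.0005
```

```bash
python3 st.py
```

```text
t 14.38 P [ 0.541  -0.043   0.0306] box [-0.0432  0.0823] ytool deg 136.58 box 131.93 tilt [-1.     0.001 -0.   ] F [-0.8  1.5 -0.3] gap 0.0005 q [ 0.57  0.61 -0.69  1.93  0.54  0.79  0.38]
bar frame th 41.93 along 0.0817 normal 0.021 F boxframe [-0.7  1.5] dist 0.0844
```

Request:
send_rows:
  series:
    - [-1,[0,-0.77,0.15],5.25]
    - [-1,[0,-0.77,0.15],5.25]
    - [-1,[0,-0.77,0.15],5.25]
    - [-1,[0,-0.77,0.15],5.25]
    - [-1,[0,-0.77,0.15],5.25]
    - [-1,[0,-0.77,0.15],5.25]
    - [-1,[0,-0.4,0.08],2.7]

```text
time: 15.25
position: [0.5754, -0.0801, 0.0305]
orientation: [-0.077, 0.703, 0.077, 0.703]
contact_force: [0.4, 2.1, 0.4]
finger_gap: 0.0003
```

```bash
python3 st.py
```

```text
t 15.25 P [ 0.5754 -0.0801  0.0305] box [-0.012   0.0425] ytool deg 102.44 box 97.79 tilt [-1.     0.    -0.001] F [0.4 2.1 0.4] gap 0.0003 q [ 0.5   0.63 -0.54  1.84  0.43  0.8  -0.05]
bar frame th 7.79 along 0.0814 normal 0.0197 F boxframe [0.5 2. ] dist 0.0837
```

Request:
send_rows:
  series:
    - [-1,[0,-0.38,0.06],2.6]
    - [-1,[0,-0.38,0.06],2.6]
    - [-1,[0,-0.2,0.02],1.3]

```text
time: 15.62
position: [0.5779, -0.0896, 0.0304]
orientation: [-0.037, 0.706, 0.037, 0.706]
contact_force: [2.2, 2.5, 0.4]
finger_gap: 0.0005
```

```bash
python3 st.py
```

```text
t 15.62 P [ 0.5779 -0.0896  0.0304] box [-0.0103  0.0328] ytool deg 95.94 box 91.29 tilt [-1.    -0.    -0.001] F [2.2 2.5 0.4] gap 0.0005 q [ 0.49  0.62 -0.51  1.83  0.41  0.8  -0.13]
bar frame th 1.29 along 0.0802 normal 0.019 F boxframe [2.4 2.3] dist 0.0824
```

Request:
send_rows:
  series:
    - [-1,[0,-0.15,0],1.2]

```text
time: 15.75
position: [0.578, -0.0908, 0.0304]
orientation: [-0.029, 0.707, 0.03, 0.706]
contact_force: [2.1, 8.4, 0.0]
finger_gap: 0.0005
```

Request:
send_rows:
  series:
    - [-1,[0,-0.1,0],0]

```text
time: 15.88
position: [0.578, -0.0908, 0.0304]
orientation: [-0.029, 0.707, 0.03, 0.706]
contact_force: [0.3, 8.9, 1.6]
finger_gap: 0.0007
```

Request:
send_rows:
  series:
    - [-1,[0,0.6,0],0]
    - [-1,[0,1.5,0],0]
    - [-1,[0,1.5,0],0]
    - [-1,[-3,1,0],0]
    - [-1,[-5,0,0],0]
    - [-1,[-5,0,0],0]
    - [-1,[-4,4,0],0]
    - [-1,[0,5,0],0]
    - [-1,[0,5,0],0]
    - [-1,[0,5,0],0]
    - [-1,[0,0,0],0]
    - [-1,[0,0,0],0]

```text
time: 17.38
position: [0.558, 0.1433, 0.2002]
orientation: [-0.03, 0.707, 0.03, 0.706]
contact_force: [-0.0, -0.6, 0.1]
finger_gap: 0.0004
```

```bash
python3 st.py top4; python3 -c "
from station import *
import cv2
d=snapshot('scene');cv2.imwrite('pics/scene4.png',cv2.resize(d['frame'][180:340,200:440,::-1],None,fx=3.3,fy=3.3,interpolation=cv2.INTER_CUBIC))"
```

```text
t 17.38 P [0.558  0.1433 0.2002] box [-0.0112  0.2666] ytool deg 94.86 box 90.21 tilt [-1.    -0.    -0.001] F [-0.  -0.6  0.1] gap 0.0004 q [ 0.22  0.41 -0.67  1.73  0.28  1.11 -0.45]
bar frame th 0.21 along 0.0797 normal 0.2543 F boxframe [-0.1 -0.6] dist 0.2665
```

View pics/top4.png

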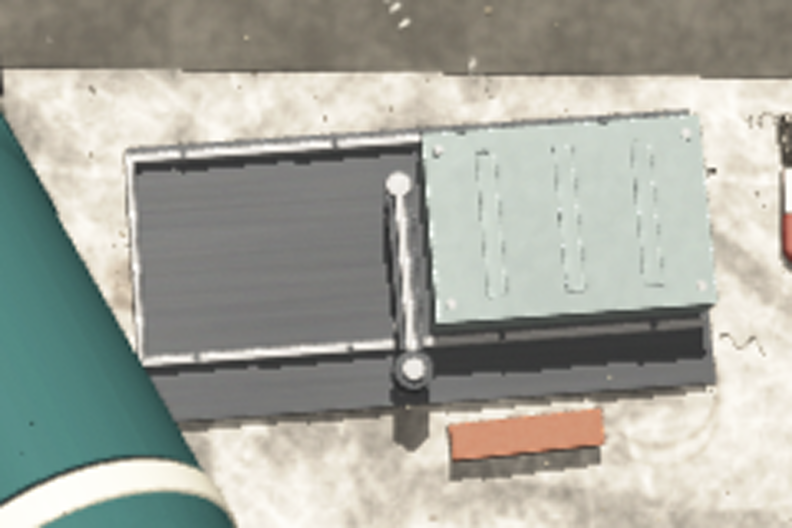

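View pics/scene4.png

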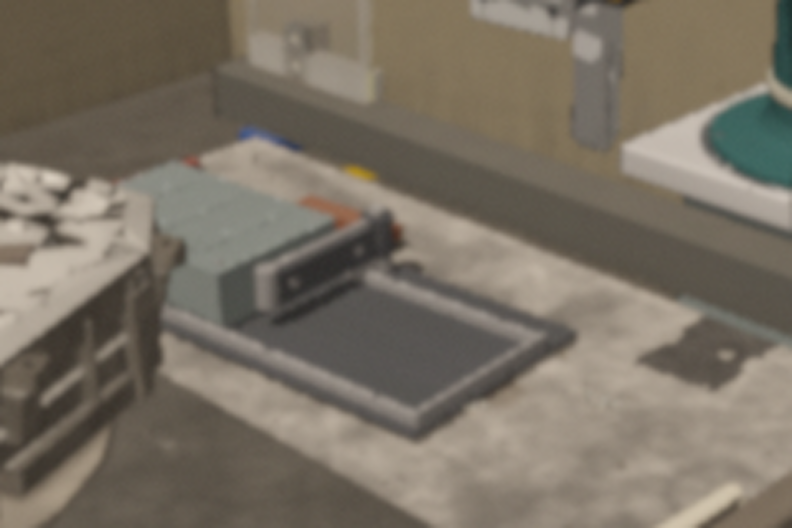

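Run:
```python
from h import *
d=pickle.load(open("top4.pkl","rb"));p=np.load("box.npy")
c=lambda a,b:(215+(a+.5)/3.3-.5,140+(b+.5)/3.3-.5)
t=back(d,*c(399,184),.057);q=back(d,*c(413,370),.063)
print(np.degrees(np.arctan2(*(t-q)[[1,0]])-p[2]),np.linalg.norm(t-q))
# box motion: registration of left part + right edge between first and last
a=pickle.load(open("top0.pkl","rb"))["frame"];b=d["frame"]
g=lambda f,r:np.float32(cv2.cvtColor(f,cv2.COLOR_RGB2GRAY))[r]
for r in((slice(178,215),slice(248,288)),(slice(262,285),slice(345,402)),(slice(205,262),slice(405,440))): print(cv2.phaseCorrelate(g(a,r),g(b,r)))
```

```text
-0.3615167682355466 0.12112568921551368
((-0.04040660892911063, 0.004261975213612601), 0.9893306611478329)
((-0.031332839232984355, 0.017971716173104113), 0.9930935518195232)
((-0.3676885609986016, 0.5465506282334616), 0.5309030082490709)
```

```bash
python3 -c "
from station import *
print(job_done())"
```

```text
the job is handed in; nothing more can be done
None
```

The box is shut. I pushed the hood home with closed fingertips until it met its stop, then pushed the swing bar clockwise until it lay square across behind the hood. I handed the job in at about 17.5 s with the arm clear of everything.

**Hood:** it stopped moving under load at its stop. In the top picture its edges match the fully-home position to within about 0–2 mm.

**Swing bar:** it stopped under about 9 N with its pushed face at 20 mm in the box frame, as it should be. The picture gives its angle as −0.4°, which is square within measuring error.

**Box and stone:** comparing the first and last pictures shows the left end of the box and the stone moved by no more than 0.05 pixel. I didn't measure the other loose items, and I didn't touch any of them. A third comparison patch, over the box's right end, gave an unusable result because the hood now covers it.

**Force over the limit:** the last press on the hood's stop briefly reached about 25 N, above the 15 N at which the box may shift. The fingertips did not advance during that press and the box did not move.

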